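Lay the second course of a chocolate ingot stack

ROBOT

A 6-joint arm with a two-finger parallel gripper is mounted at the origin on the work surface; the furniture and walls round the work are solid. World frame = base frame: x ahead of the robot, y to its left, z up, the work surface at z = 0. Lengths are in m, angles in rad, forces in N, time in s.
With the tool pointing down it reaches from about 0.375 to 0.9 m from the base axis. Payload 3.1 kg.
Tool frame: the origin (TCP) lies on the centre line of the jaws, within the pads' length; the fingertips stand 11 mm ahead of it and the grasp point (between the pads) lies 8 mm behind it; x points along the fingers, y is the direction in which the jaws open and shut, and the axes are right-handed (so a half turn about x gives the same grasp; the last joint's range is limited). The gripper opens to 87 mm and grips with 3 to 60 N. Pads are 19 mm wide; open, the fingers measure 117 mm over their backs; the gripper's body (75 mm by 190 mm) begins 51 mm behind the grasp point.
Start: joints at [-1.28, 0.527, 1.433, -0, 1.181, -0.178], TCP at [0.283, -0.557, 0.234] pointing down, gripper open.
Joint ranges: [-3.08, 3.08], [-0.75, 2.2], [0.22, 2.44], [-1.43, 4.57], [0, 2.65], [-2.85, 2.85]. Speed limits (rad/s): [2.79, 2.79, 3.14, 3.14, 3.14, 3.14].

INTERFACE

Orientations are given as a unit quaternion [x, y, z, w].
In Python, from rig import robot, camera, camera_info gives the robot as it stands.
- The arm moves only by the shell command python3 -m inch 'ROWS' [FORCE]. ROWS is JSON, a list that holds one entry, the list of rows, each a list of 5 numbers: the shift along the tool's x, y, z in cm, then the turn about the tool's x in rad, then the opening, from 0 (shut) to 1 (fully open). A call has 1 to 8 rows; each row shifts and turns the pose as measured when the row begins, along the tool's axes as they then stand; what a row does not reach is not made up. A row lasts 1/12 s, in which the tool goes at most 41.7 mm and 7.16 degrees, less where a joint would pass 70% of its speed; a pose out of reach is approached as far as the arm can. A call with a gripper value outside its range is refused whole. The fingers move at their own pace and stop on an object; FORCE is the grip in N (left out, the last holds). Time passes only in rows, so rows that do not move let the fingers close. It gives the time, the measured TCP pose, the force and the opening at its end, in the units of the state.
- robot.get_obs(): the state, without advancing time (a new reading comes with each control period).
- camera(name): name is "scene" or "side" or "wrist"; returns the picture (420x560x3 uint8, red, green, blue); there is no depth.
- camera_info(name): a dict with "camera_matrix" (3x3 intrinsics, pixels), "rvec" (rotation vector, rad) and "tvec" (3), from world to camera coordinates, as OpenCV has them. Camera axes: x right, y down, z forward; pixel columns grow to the right and rows downward; lengths in m; the calibration is good to about 2 mm. A picture is of the moment at which its call begins: read the wrist's pose just before it. camera_info takes no time and is no camera call; for the wrist camera it gives the pose at the moment of the call.
- robot.hand_in(): hands the job in, once; it reports no verdict.
The state is a dict: "time": time; "q": joint angles; "joint_velocities": joint speeds; "joint_torque": joint torques, N m; "position": TCP position; "tool_rot": TCP orientation; "ft_force": force on the tool from outside, world axes, zero at the start; "moment": the same for the moment, N m; "grip_width": finger opening in m.
Only numpy, scipy, OpenCV 4.12 (cv2) and the standard library are available. Lean on these libraries where they do the work, as an engineer would, in place of code of your own. Each camera call takes 0.05 s, during which the arm holds its last target. There are 200 camera calls.

TASK

Pull the drawer of the low steel unit out to its stop, then lay the two chocolate ingots from it on the pair on the wooden board as a second layer: crosswise to that pair and squarely over it, flat, side by side with ends even and sloping flanks snug together, one broad face down and the other broad face up, just as they lie in the drawer. Leave the bottom pair where it lies and the drawer out, and knock nothing over.

Things in the scene. Friction and masses are not known exactly. Their poses are not given: they have to be found in the camera images.
- unit_drawer0 (a joint): How far the drawer of the low steel unit is out, in m: 0 shut, 0.150 at its stop. It slides level along the -x axis of unit_knob, towards the middle of the table, with about 1 N of friction, and stays where it is left.
- unit: Fixed low steel drawer unit, 200 mm wide, 220 mm deep, 78 mm high; origin at the centre of its underside, x axis pointing from its front to its back. Its drawer is open-topped, 158 mm wide and 175 mm deep inside, floor 22 mm and side walls 53 mm above the table, front panel up to 64 mm. Only when fully out is the ingot at the back clear of the roof.
- unit_knob (a point): Middle of the head of the dark steel knob on the drawer front: head 28 mm across and 16 mm long, on a 12 mm neck; the point is 35 mm in front of the drawer's face and 41 mm above the table and moves with the drawer. x axis level into the unit, y along the drawer's face, z up.
- ingot_a_mid (a point): Chocolate ingot in the drawer, BROAD face down; 66 mm long and 42 mm wide at the broad face, 58 x 28 mm at the narrow face, 26 mm high, 75 g, so its long flanks slope inward by 7 mm and its ends by 4 mm. Break lines on its narrow face (on top). The point lies half-way up on its middle axis; z up, y along its length, x across its width. Its length lies across the drawer, at the front or back place.
- ingot_b_mid (a point): The same ingot upside down in the drawer: NARROW face down, plain broad face on top. The point lies half-way up on its middle axis; z up, y along its length, x across its width. It fits flank to flank beside one that lies broad face down, 35 mm between middles, 70 mm wide together; it overhangs its foot, so the broad-face-down one is laid first and this one lowered beside it.
- base_a_mid (a point): Loose ingot of the bottom layer on the board, same size, BROAD face down. The point lies half-way up on its middle axis; z up, y along its length, x across its width. The top of the bottom layer is 13 mm above this point.
- base_b_mid (a point): Loose ingot of the bottom layer, upside down (NARROW face down), flank to flank with base_a, on its +x or its -x side, 35.5 mm away. The point lies half-way up on its middle axis; z up, y along its length, x across its width. The middle of the bottom layer lies half-way between the two points.
- board: Fixed wooden board, 160 x 160 x 14 mm, on the table; origin at the centre of its underside, z up.
- jam_jar: Standing jam jar with yellow lid, 66 mm across, 100 mm high; origin at the centre of its foot, z up. A bystander.
- measuring_jug: Standing clear measuring jug, 120 x 169 x 135 mm high; origin at its foot, z up. A bystander.

How it is judged:
On the way:
1. the drawer is pulled out to its stop (value of joint unit_drawer0 above 0.144 m), for 0.2 s.
At the end, for the whole second after the job is handed in: Both ingots lie flat on the bottom pair (level to 0.06 rad), crosswise to 0.14 rad, pair centred on it to about 9 mm, middles 35 to 40 mm apart across the flanks, ends even to 7 mm; bottom pair moved under 10 mm; drawer still out over 120 mm (z of ingot_a_mid in the frame of base_a_mid between 0.023 and 0.029 m and angle between each of ingot_a_mid, ingot_b_mid, base_a_mid, base_b_mid's own z axis and vertical below 0.06 rad and angle between the x axis of each of ingot_a_mid, ingot_b_mid and the y axis of base_a_mid, either way round below 0.14 rad and x of ingot_a_mid in the frame of base_a_mid between -0.027 and 0.027 m and x of ingot_a_mid in the frame of base_b_mid between -0.027 and 0.027 m and y of ingot_a_mid in the frame of base_a_mid between -0.027 and 0.027 m and z of ingot_b_mid in the frame of base_a_mid between 0.023 and 0.029 m and x of ingot_b_mid in the frame of base_a_mid between -0.027 and 0.027 m and x of ingot_b_mid in the frame of base_b_mid between -0.027 and 0.027 m and y of ingot_b_mid in the frame of base_a_mid between -0.027 and 0.027 m and angle between the x axis of ingot_a_mid and the x axis of ingot_b_mid, either way round below 0.12 rad and x of ingot_b_mid in the frame of ingot_a_mid between -0.04 and 0.04 m and y of ingot_b_mid in the frame of ingot_a_mid between -0.007 and 0.007 m and distance of each of base_a_mid, base_b_mid from where it was at the start of the episode below 0.01 m and value of joint unit_drawer0 above 0.12 m); the robot touches nothing.
It fails at once if the jar or the jug is knocked over (angle between any of jam_jar, measuring_jug's own z axis and vertical above 0.5 rad).
It fails at once if the bottom layer is knocked apart (distance of any of base_a_mid, base_b_mid from where it was at the start of the episode above 0.03 m).
It also fails if it takes over 67 s, if anything falls off the work surface, if the arm or the gripper's body presses on something with over 40 N, if the wrist force passes 120 N, or if a joint passes its speed limit or range.

## Working session

There is one attempt and no reset: what is moved stays moved. The work goes in short steps, Python scripts to look and compute and a shell command to move; the robot and the scene stay as the last step left them, time stands still between calls to the robot, and variables do not carry over. Pictures are saved under pics/ and viewed, about 8 in all and at most 12, crops included, and the job is handed in when it is done.

```bash
mkdir -p pics; ls; cat > h.py <<'E'
import numpy as np, cv2
from rig import robot, camera, camera_info
from scipy.spatial.transform import Rotation as R
def ray(name_or_info,u,v,z):
    i=camera_info(name_or_info) if isinstance(name_or_info,str) else name_or_info
    K=np.array(i["camera_matrix"]);Rm=cv2.Rodrigues(np.array(i["rvec"],float))[0];t=np.array(i["tvec"],float).ravel()
    c=-Rm.T@t; d=Rm.T@np.linalg.inv(K)@np.array([u,v,1.]); return c+d*(z-c[2])/d[2]
def proj(i,P):
    i=camera_info(i) if isinstance(i,str) else i
    return cv2.projectPoints(np.array(P,float).reshape(-1,3),np.array(i["rvec"],float),np.array(i["tvec"],float),np.array(i["camera_matrix"]),None)[0].reshape(-1,2)
def save(name,img): cv2.imwrite("pics/"+name,img[...,::-1])
E
python3 - <<'E'
from h import *
o=robot.get_obs(); print(o)
for n in("scene","side"):
    im=camera(n); np.save(n+"0.npy",im)
    i=camera_info(n); print(n,i)
    save(n+"0.png",cv2.resize(im,(800,600)))
E
```

```text
pics
{'time': 0.0, 'q': array([-1.27945725e+00,  5.28486207e-01,  1.43393033e+00,  1.44634974e-05,
        1.18137262e+00, -1.78519304e-01]), 'joint_velocities': array([ 2.25642103e-04, -7.29856061e-05, -2.44167739e-03, -8.78566811e-04,
        4.83071076e-04, -1.84420331e-03]), 'joint_torque': array([-2.41142388e-04, -4.40042531e+01, -1.76596624e+01,  6.32887823e-02,
        5.79840993e-02, -1.70906542e-04]), 'position': array([ 0.28278432, -0.55656101,  0.23255038]), 'tool_rot': array([-0.68764412, -0.16536978,  0.68772224, -0.16381856]), 'ft_force': array([-0.08966017, -0.6415988 , -0.03032477]), 'moment': array([-0.0049833 ,  0.0008235 , -0.05288574]), 'grip_width': 0.0870549487848881}
scene {'camera_matrix': array([[483.23358927,   0.        , 276.41423018],
       [  0.        , 483.23358927, 204.81200495],
       [  0.        ,   0.        ,   1.        ]]), 'rvec': array([ 0.7963979 , -2.50214572,  1.14681334]), 'tvec': array([0.40315892, 0.21585939, 1.19901341])}
side {'camera_matrix': array([[522.64213507,   0.        , 278.42206532],
       [  0.        , 522.64213507, 207.27164484],
       [  0.        ,   0.        ,   1.        ]]), 'rvec': array([ 0.00638151,  2.8416947 , -1.27855033]), 'tvec': array([0.46834836, 0.02687666, 1.48801053])}
```

View pics/scene0.png

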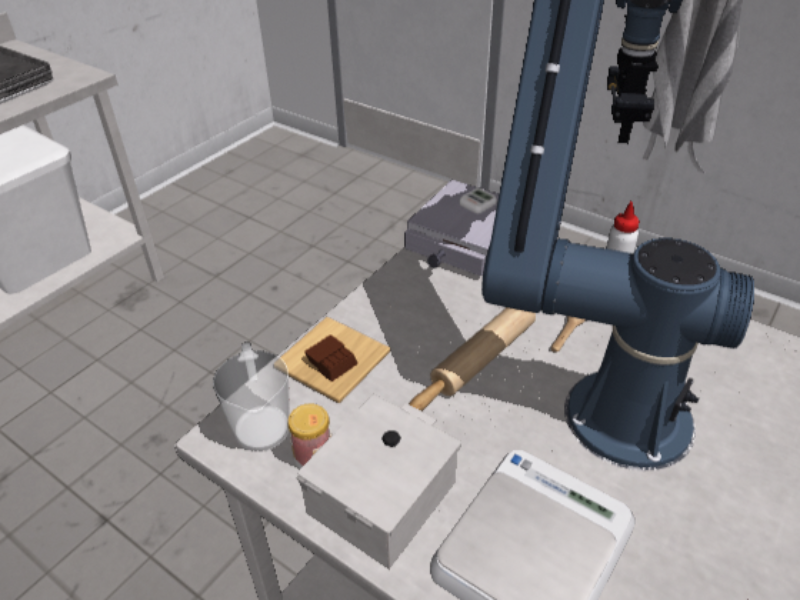

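View pics/side0.png

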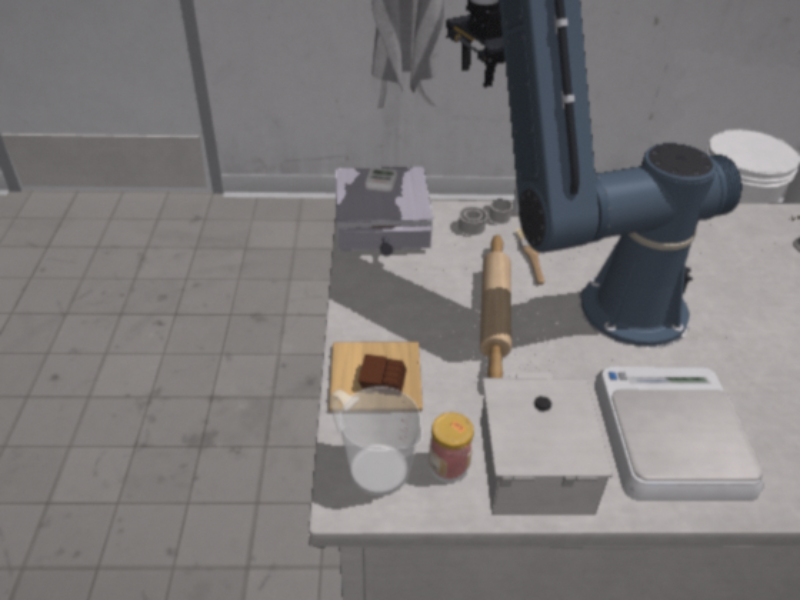

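The scene picture shows the unit's knob at about (432,262), and the board with the dark pair at about (331,357). In the side picture the knob is at (387,249) and the pair at (383,373). The jug and jar stand on the far side of the board.

```bash
python3 - <<'E'
from h import *
s=0.7
for n,u,v,z in [("side",387,249,.041),("scene",432,262,.041),("side",384,373,.03),("scene",331,357,.03),
 ("side",336,248,0),("side",430,248,0),("side",333,343,.014),("side",419,342,.014),("side",422,409,.014),("scene",326,318,.014),("scene",390,350,.014),("scene",338,398,.014),("scene",277,361,.014),
 ("side",453,430,.1),("scene",309,420,.1),("side",380,470,0),("scene",262,432,0),
 ("side",497,240,.03),("side",497,375,.02)]:
    print(n,u,v,ray(n,u*s,v*s,z).round(3))
a=np.load("scene0.npy");b=np.load("side0.npy")
A=cv2.resize(a[215:290,185:285],None,fx=6,fy=6,interpolation=cv2.INTER_CUBIC)  # 600x450
B=cv2.resize(b[235:290,225:300],None,fx=8,fy=8,interpolation=cv2.INTER_CUBIC) # 600x440
C=cv2.resize(a[125:195,275:355],None,fx=5,fy=5,interpolation=cv2.INTER_CUBIC)
D=cv2.resize(b[110:180,225:310],None,fx=4.6,fy=4.6,interpolation=cv2.INTER_CUBIC)
im=np.zeros((600,800,3),np.uint8)
A=cv2.resize(A,(400,300));B=cv2.resize(B,(400,293));C=cv2.resize(C,(343,300));D=cv2.resize(D,(364,300))
im[:300,:400]=A;im[300:593,:400]=B;im[:300,400:743]=C;im[300:600,400:764]=D
save("crop0.png",im)
E
```

```text
side 387 249 [ 0.49  -0.137  0.041]
scene 432 262 [ 0.492 -0.13   0.041]
side 384 373 [0.496 0.201 0.03 ]
scene 331 357 [0.496 0.203 0.03 ]
side 336 248 [ 0.599 -0.191  0.   ]
side 430 248 [ 0.396 -0.194  0.   ]
side 333 343 [0.59  0.112 0.014]
side 419 342 [0.431 0.108 0.014]
side 422 409 [0.431 0.268 0.014]
scene 326 318 [0.586 0.114 0.014]
scene 390 350 [0.426 0.114 0.014]
scene 338 398 [0.432 0.263 0.014]
scene 277 361 [0.584 0.258 0.014]
side 453 430 [0.393 0.381 0.1  ]
scene 309 420 [0.388 0.378 0.1  ]
side 380 470 [0.502 0.382 0.   ]
scene 262 432 [0.499 0.389 0.   ]
side 497 240 [ 0.254 -0.185  0.03 ]
side 497 375 [0.296 0.196 0.02 ]
```

View pics/crop0.png

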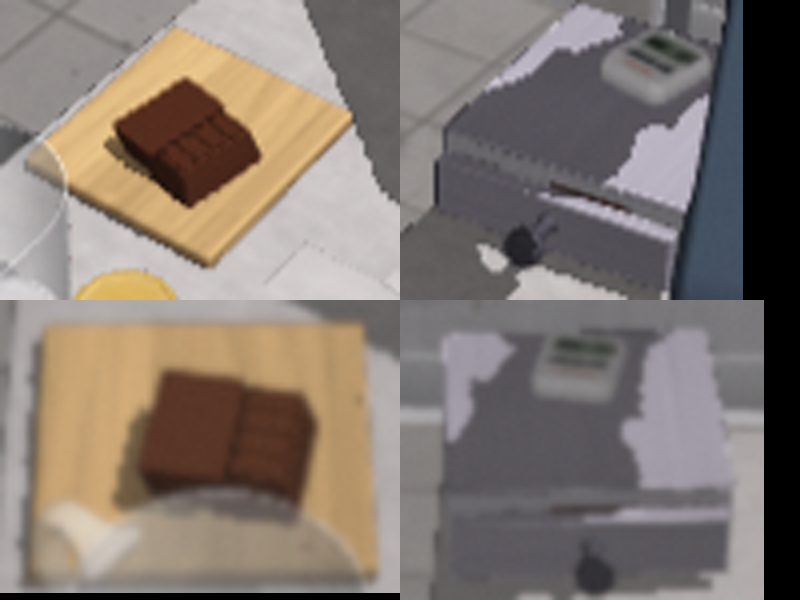

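Top left of the crop shows the pair, plain broad ingot on the left and ribbed one on the right, turned a few degrees. The unit's front faces +y, and the knob is at about (523,245) in the top-right crop and (594,575) in the bottom-right one.

```bash
cat >> h.py <<'E'
def yaw():
    M=R.from_quat(robot.get_obs()["tool_rot"]).as_matrix(); return np.degrees(np.arctan2(M[1,1],M[0,1]))
def to(x,y,z,yd=None,grasp=True):
    """print tool-frame shift in cm (target = grasp point if grasp) and turn about tool x (rad) bringing tool y to heading yd"""
    o=robot.get_obs(); M=R.from_quat(o["tool_rot"]).as_matrix()
    t=np.array([x,y,z])+ (0.008*M[:,0] if grasp else 0)
    d=M.T@(t-o["position"])*100
    a=0 if yd is None else (-(yd-yaw())+90)%180-90   # tool x points down
    print("t %.2f"%o["time"],"shift cm",d.round(2),"turn",round(np.radians(a),3),"yaw",yaw().round(2),"q6",o["q"][5].round(2),"grasp at",(o["position"]-0.008*M[:,0]).round(4),"F",o["ft_force"].round(1),"w",round(o["grip_width"],4))
def tri(p):
    """p: list (info,u,v)"""
    A=[]
    for i,u,v in p:
        i=camera_info(i) if isinstance(i,str) else i
        P=np.array(i["camera_matrix"])@np.hstack([cv2.Rodrigues(np.array(i["rvec"],float))[0],np.array(i["tvec"],float).reshape(3,1)])
        A+= [u*P[2]-P[0], v*P[2]-P[1]]
    X=np.linalg.svd(np.array(A))[2][-1]; return X[:3]/X[3]
E
python3 - <<'E'
from h import *
print(tri([("scene",303.7,182.1),("side",270.3,174.2)]))
M=R.from_quat(robot.get_obs()["tool_rot"]).as_matrix(); print(M.round(3))
to(.491,-.135,.2,0)
E
```

```text
[ 0.49159586 -0.13597827  0.04218607]
[[-0.001  0.453 -0.892]
 [ 0.002 -0.892 -0.453]
 [-1.    -0.002 -0.   ]]
t 0.10 shift cm [  4.13 -28.17 -37.65] turn -1.101 yaw -63.08 q6 -0.18 grasp at [ 0.2828 -0.5567  0.2407] F [ 0.5 -0.4 -0.6] w 0.0869
```

```bash
python3 -m inch '[[[0,-2.4,-3.2,0,1],[0,-2.4,-3.2,0,1],[0,-2.4,-3.2,0,1],[0,-2.4,-3.2,0,1],[0,-2.4,-3.2,0,1],[0,-2.4,-3.2,0,1],[0,-2.4,-3.2,0,1],[0,-2.4,-3.2,0,1]]]' 30; python3 -m inch '[[[0,0,0,-0.12,1],[0,0,0,-0.12,1],[0,0,0,-0.12,1],[0,0,0,-0.12,1],[0,0,0,-0.12,1],[0,0,0,-0.12,1],[0,0,0,-0.12,1],[0,0,0,-0.12,1]]]'; python3 -c "
from h import *
to(.4915,-.136,.2,0)"
```

```text
time: 0.77
position: [0.425, -0.2681, 0.2279]
tool_rot: [-0.688, -0.159, 0.69, -0.159]
ft_force: [-0.2, -0.1, 1.0]
grip_width: 0.0868
time: 1.43
position: [0.4263, -0.2531, 0.2254]
tool_rot: [-0.528, -0.475, 0.528, -0.466]
ft_force: [-0.7, -0.3, 0.1]
grip_width: 0.0872
t 1.43 shift cm [  3.39   5.15 -12.36] turn -0.116 yaw -6.65 q6 -0.65 grasp at [ 0.4264 -0.2532  0.2334] F [-0.7 -0.3  0.1] w 0.0872
```

```bash
python3 -m inch '[[[0,0,0,-0.115,1],[1,1.7,-3,0,1],[1,1.7,-3,0,1],[1,1.7,-3,0,1],[0,0,-3,0,1],[0,0,0,0,0.7],[0,0,0,0,0.7]]]'; python3 - <<'E'
from h import *
to(.4915,-.136,.15,0)
to(.4915,-.136,.042,0)
E
```

```text
time: 2.02
position: [0.4777, -0.1303, 0.1929]
tool_rot: [0.498, 0.506, -0.499, 0.497]
ft_force: [0.3, -0.4, 0.2]
grip_width: 0.0801
t 2.02 shift cm [5.07 1.42 0.62] turn 0.006 yaw 0.32 q6 -0.5 grasp at [ 0.4777 -0.1303  0.2009] F [ 0.3 -0.4  0.2] w 0.0801
t 2.02 shift cm [15.87  1.53  0.71] turn 0.006 yaw 0.32 q6 -0.5 grasp at [ 0.4777 -0.1303  0.2009] F [ 0.3 -0.4  0.2] w 0.0801
```

```bash
python3 -m inch '[[[2,1.5,0.65,0,0.6],[3,0,0,0,0.6],[3,0,0,0,0.6],[0,0,0,0,0.6],[0,0,0,0,0.6]]]'; python3 -c "
from h import *
to(.4915,-.136,.042,0)"
```

```text
time: 2.43
position: [0.4945, -0.1398, 0.1122]
tool_rot: [0.499, 0.504, -0.499, 0.499]
ft_force: [0.4, -0.8, -0.5]
grip_width: 0.0539
t 2.43 shift cm [ 7.82 -0.27 -0.35] turn 0.005 yaw 0.31 q6 -0.5 grasp at [ 0.4945 -0.1398  0.1202] F [ 0.4 -0.8 -0.5] w 0.0539
```

```bash
python3 -m inch '[[[2.5,-0.3,-0.35,0,0.6],[2.5,0,0,0,0.6],[2.5,0,0,0,0.6],[0.3,0,0,0,0.6],[0,0,0,0,0],[0,0,0,0,0],[0,0,0,0,0],[0,0,0,0,0]]]' 30; python3 -c "
from h import *
to(.4915,-.136+.15,.042,0)"
```

```text
time: 3.1
position: [0.4963, -0.1434, 0.0435]
tool_rot: [0.5, 0.497, -0.499, 0.503]
ft_force: [-7.8, -0.2, -6.6]
grip_width: 0.0333
t 3.10 shift cm [  0.88  -0.45 -15.74] turn 0.002 yaw 0.1 q6 -0.5 grasp at [ 0.4962 -0.1434  0.0515] F [-7.8 -0.2 -6.6] w 0.0333
```

```bash
python3 -m inch '[[[0,0,0,0,0.6],[0,0,0,0,0.6],[0.8,-0.45,-0.7,0,0.6],[0.2,0,0,0,0.6],[0,0,0,0,0],[0,0,0,0,0],[0,0,0,0,0],[0,0,0,0,0]]]' 30; python3 -c "
from h import *
to(.4915,-.136+.15,.042,0)"
```

```text
time: 3.77
position: [0.496, -0.1388, 0.0392]
tool_rot: [0.501, 0.493, -0.497, 0.508]
ft_force: [-7.6, -0.4, -0.2]
grip_width: 0.0334
t 3.77 shift cm [  0.36  -0.4  -15.28] turn 0.003 yaw 0.14 q6 -0.49 grasp at [ 0.4958 -0.1387  0.0472] F [-7.6 -0.4 -0.2] w 0.0334
```

```bash
python3 -m inch '[[[0,0,0,0,0],[0,0,0,0,0],[0,0,0,0,0],[0,0,0,0,0]]]' 30; python3 - <<'E'
from h import *
to(.4915,-.136+.15,.042,0)
print(R.from_quat(robot.get_obs()["tool_rot"]).as_matrix().round(3))
im=camera("scene");wr=camera("wrist")
im2=np.zeros((600,800,3),np.uint8)
im2[:300,:400]=cv2.resize(wr,(400,300));im2[:300,400:]=cv2.resize(im[110:230,240:400],(400,300))
im2[300:,400:]=cv2.resize(camera("side")[110:230,200:360],(400,300))
save("k1.png",im2)
E
```

```text
time: 4.1
position: [0.4931, -0.138, 0.039]
tool_rot: [0.5, 0.496, -0.498, 0.506]
ft_force: [-0.0, 0.8, -0.3]
grip_width: 0.0264
t 4.10 shift cm [  0.38  -0.09 -15.2 ] turn 0.004 yaw 0.24 q6 -0.49 grasp at [ 0.493  -0.1379  0.047 ] F [-0.   0.8 -0.3] w 0.0264
[[ 0.012  1.     0.004]
 [-0.008  0.004 -1.   ]
 [-1.     0.012  0.008]]
```

View pics/k1.png

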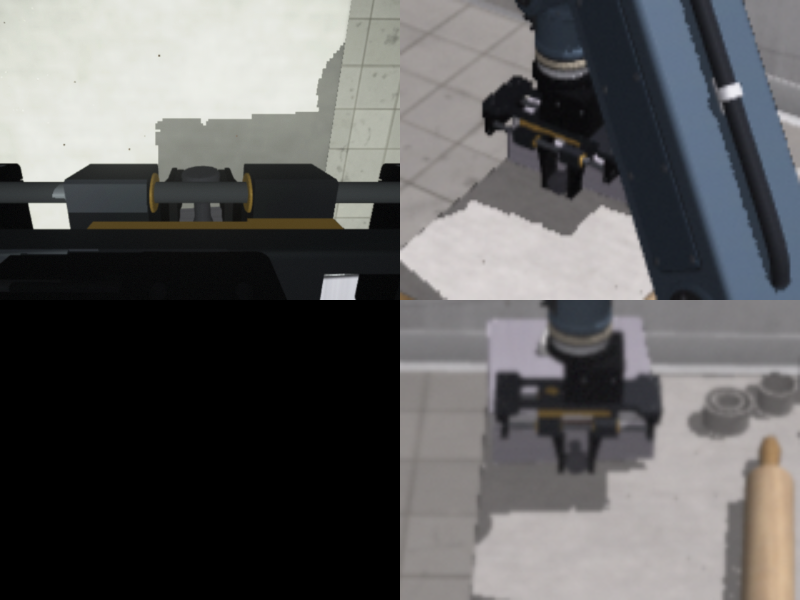

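The jaws hold the knob (opening 26 mm). The wrist camera looks down on the +y side. Next I pull.

```bash
python3 -m inch '[[[0,0,-1.5,0,0],[0,0,-2,0,0],[0,0,-2.2,0,0],[0,0,-2.2,0,0],[0,0,-2.2,0,0],[0,0,-2.2,0,0],[0,0,-2,0,0],[0,0,-1,0,0]]]' 30;python3 -m inch '[[[0,0,-1,0,0],[0,0,-0.8,0,0],[0,0,-0.8,0,0],[0,0,-0.5,0,0],[0,0,-0.5,0,0],[0,0,-0.3,0,0],[0,0,0,0,0]]]'; python3 -c "
from h import *
to(.4915,-.136+.15,.042,0)"
```

```text
time: 4.92
position: [0.4847, 0.0108, 0.0392]
tool_rot: [0.491, 0.5, -0.502, 0.507]
ft_force: [-8.4, -45.5, -2.0]
grip_width: 0.0266
time: 5.5
position: [0.4844, 0.0152, 0.0391]
tool_rot: [0.466, 0.499, -0.507, 0.526]
ft_force: [-1.0, 2.4, -1.6]
grip_width: 0.0266
t 5.50 shift cm [0.51 0.7  0.18] turn 0.053 yaw 3.01 q6 -0.09 grasp at [0.4845 0.0157 0.0471] F [-1.   2.4 -1.6] w 0.0266
```

```bash
python3 -m inch '[[[0,0,0,0,0.6],[0,0,0,0,0.6],[0,0,0,0,0.6],[-2,0,0,0,0.6],[-3,0,0,0,0.6],[-3,0,0,0,0.6],[-3,0,0,0,0.6],[0,0,0,0,0.6]]]' 30; python3 - <<'E'
from h import *
to(.4915,-.136+.15,.042,0)
print(R.from_quat(robot.get_obs()["tool_rot"]).as_matrix().round(3))
E
```

```text
time: 6.17
position: [0.4886, 0.0244, 0.1516]
tool_rot: [0.467, 0.499, -0.506, 0.527]
ft_force: [0.7, -0.1, 0.9]
grip_width: 0.0521
t 6.17 shift cm [11.8   0.38  0.33] turn 0.052 yaw 3.0 q6 -0.13 grasp at [0.4887 0.025  0.1595] F [ 0.7 -0.1  0.9] w 0.0521
[[-0.009  0.999  0.053]
 [-0.067  0.052 -0.996]
 [-0.998 -0.013  0.066]]
```

```bash
python3 -m inch '[[[-3,0,1.5,0,1],[-3,0,3,0,1],[-3,0,4,0,1],[-2.5,0,4,0,1],[0,0,4,0,1],[0,0,3,0,1],[0,0,0,0,1]]]'; python3 - <<'E'
from h import *
i=camera_info("wrist"); np.save("wi1.npy",i,allow_pickle=True)
to(.4915,-.1,.042,3.2)
print(ray(i,280,210,.04),ray(i,280,400,.04),ray(i,280,20,.04), ray(i,280,210,.02))
w=camera("wrist"); s=camera("scene"); d=camera("side")
np.save("w1.npy",w);np.save("s1.npy",s);np.save("d1.npy",d)
save("w1.png",cv2.resize(w,(800,600),interpolation=cv2.INTER_CUBIC))
E
```

```text
time: 6.75
position: [0.5039, -0.1565, 0.2783]
tool_rot: [0.465, 0.498, -0.501, 0.534]
ft_force: [0.6, -0.2, 0.0]
grip_width: 0.0854
t 6.75 shift cm [23.96 -0.79 -7.41] turn 0.01 yaw 3.78 q6 -0.51 grasp at [ 0.5038 -0.1559  0.2863] F [ 0.6 -0.2  0. ] w 0.0854
[ 0.50493533 -0.20480062  0.04      ] [ 0.52614686 -0.53165098  0.04      ] [0.49078833 0.01319167 0.04      ] [ 0.50522304 -0.21127167  0.02      ]
```

View pics/w1.png

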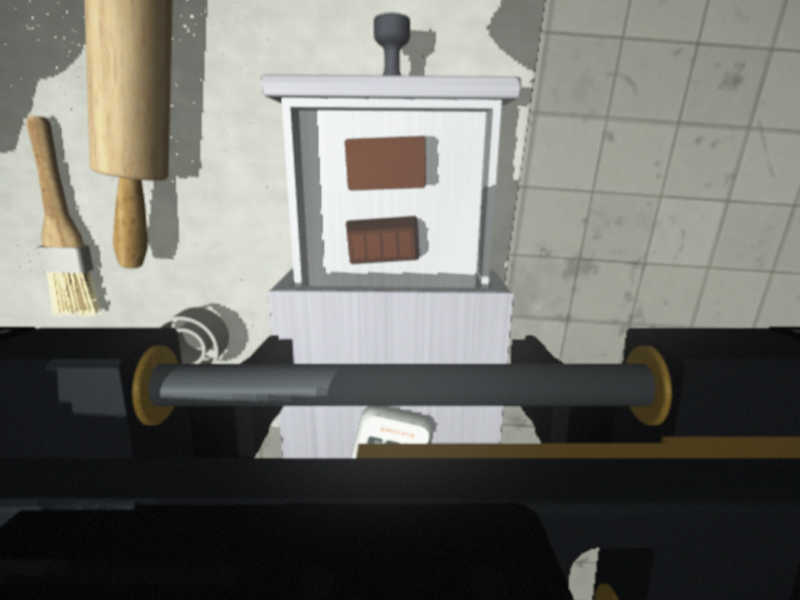

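The drawer is out. The plain ingot b is at the front, centred at about (386,163), and the ribbed ingot a is at the back, about (382,242), each turned by a few degrees. I enlarge this for corners.

```bash
python3 - <<'E'
from h import *
w=np.load("w1.npy")
save("w1c.png",cv2.resize(w[85:205,190:350],(800,600),interpolation=cv2.INTER_CUBIC))
E
```

```text
(no output)
```

View pics/w1c.png

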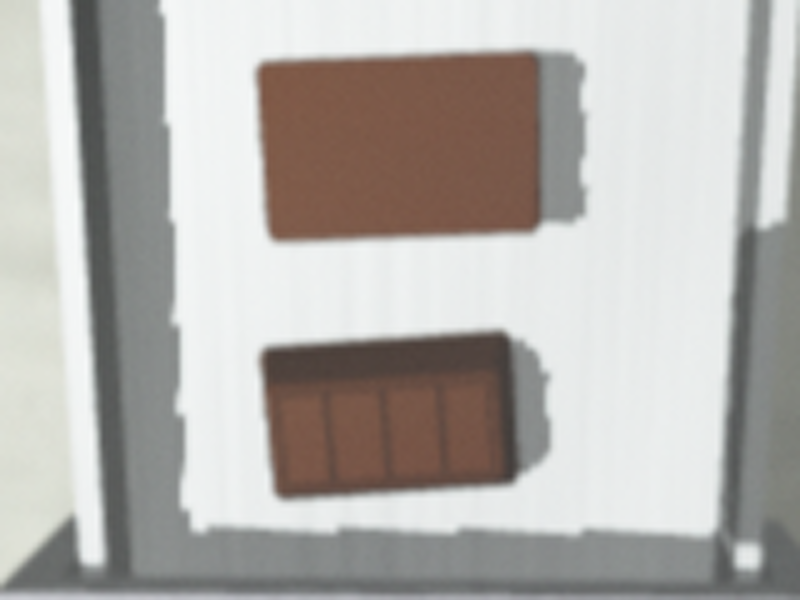

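```bash
cat >> h.py <<'E'
def quad(i,pts,z):
    P=np.array([ray(i,u,v,z) for u,v in pts])
    e=[P[1]-P[0],P[2]-P[1],P[3]-P[2],P[0]-P[3]]
    l=[round(np.linalg.norm(x)*1000,1) for x in e]
    a=[round(np.degrees(np.arctan2(x[1],x[0])),1) for x in e]
    print("centre",P.mean(0).round(4),"edges mm",l,"dirs",a); return P
E
python3 - <<'E'
from h import *
i=np.load("wi1.npy",allow_pickle=True).item()
c=lambda p:[(190+(u+.5)/5-.5,85+(v+.5)/5-.5) for u,v in p]
print("cam",-cv2.Rodrigues(i["rvec"])[0].T@i["tvec"])
quad(i,c([(259,61),(538,51),(540,230),(268,241)]),.048)
quad(i,c([(270,387),(501,372),(513,481),(279,495)]),.048)
p=c([(262,348),(508,332)]); P=[ray(i,*q,.022) for q in p]; print(np.round(P,4),np.linalg.norm(P[0]-P[1]))
p=c([(48,100),(98,560),(795,100),(748,560)]); print(np.round([ray(i,*q,.053) for q in p],4))
p=[(u*.7,v*.7) for u,v in[(392,20),(262,85),(520,88)]];print(np.round([ray(i,*p[0],.05),ray(i,*p[1],.064),ray(i,*p[2],.064)],4))
E
```

```text
cam [ 0.4994046  -0.08040653  0.42446353]
centre [ 0.4853 -0.0855  0.048 ] edges mm [np.float64(64.1), np.float64(39.8), np.float64(64.7), np.float64(40.2)] dirs [np.float64(5.7), np.float64(-84.6), np.float64(-174.0), np.float64(94.6)]
centre [ 0.4864 -0.1533  0.048 ] edges mm [np.float64(56.6), np.float64(27.3), np.float64(58.6), np.float64(27.1)] dirs [np.float64(7.5), np.float64(-79.4), np.float64(-172.7), np.float64(96.4)]
[[ 0.451  -0.1379  0.022 ]
 [ 0.5145 -0.1296  0.022 ]] 0.06396019330892673
[[ 0.4044 -0.0805  0.053 ]
 [ 0.4152 -0.1889  0.053 ]
 [ 0.5746 -0.0693  0.053 ]
 [ 0.5774 -0.1781  0.053 ]]
[[ 0.4847  0.0159  0.05  ]
 [ 0.3912 -0.036   0.064 ]
 [ 0.583  -0.0255  0.064 ]]
```

```bash
python3 - <<'E'
from h import *
to(.4862,-.153,.12,7.2); to(.4862,-.153,.043,7.2)
E
```

```text
t 6.90 shift cm [16.41 -1.38 -0.88] turn -0.057 yaw 3.95 q6 -0.51 grasp at [ 0.5013 -0.15    0.2842] F [-0.2  0.1 -0.2] w 0.0867
t 6.90 shift cm [24.1  -1.31 -1.39] turn -0.057 yaw 3.95 q6 -0.51 grasp at [ 0.5013 -0.15    0.2842] F [-0.2  0.1 -0.2] w 0.0867
```

```bash
python3 -m inch '[[[0,0,0,-0.057,1],[3.5,-1.3,-0.9,0,1],[3.5,0,0,0,1],[3.5,0,0,0,1],[3.5,0,0,0,1],[2,0,0,0,1],[0,0,0,0,1],[0,0,0,0,1]]]'; python3 - <<'E'
from h import *
to(.4862,-.153,.12,7.2); to(.4862,-.153,.043,7.2)
E
```

```text
time: 7.57
position: [0.4847, -0.1385, 0.1088]
tool_rot: [0.445, 0.523, -0.48, 0.547]
ft_force: [0.3, 0.1, 0.4]
grip_width: 0.0871
t 7.57 shift cm [-0.23 -0.08  1.52] turn 0.02 yaw 8.32 q6 -0.55 grasp at [ 0.4848 -0.138   0.1168] F [0.3 0.1 0.4] w 0.0871
t 7.57 shift cm [7.46 0.04 1.07] turn 0.02 yaw 8.32 q6 -0.55 grasp at [ 0.4848 -0.138   0.1168] F [0.3 0.1 0.4] w 0.0871
```

```bash
python3 -m inch '[[[0,0,1.1,0.02,1],[2,0,0,0,1],[2,0,0,0,1],[1,0,0,0,1],[0,0,0,0,1],[0,0,0,0,1]]]'; python3 - <<'E'
from h import *
to(.4862,-.153,.043,7.2)
E
```

```text
time: 8.07
position: [0.493, -0.1544, 0.0658]
tool_rot: [0.451, 0.512, -0.483, 0.548]
ft_force: [-0.6, -0.2, 0.3]
grip_width: 0.0868
t 8.07 shift cm [ 3.06 -0.65 -0.38] turn 0.001 yaw 7.27 q6 -0.53 grasp at [ 0.4929 -0.1538  0.0738] F [-0.6 -0.2  0.3] w 0.0868
```

```bash
python3 -m inch '[[[0,-0.65,0,0,1],[1,0,-0.3,0,1],[1,0,0,0,1],[0,0,0,0,1],[0,0,0,0,1]]]'; python3 - <<'E'
from h import *
to(.4862,-.153,.043,7.2)
E
```

```text
time: 8.48
position: [0.4882, -0.1549, 0.0481]
tool_rot: [0.452, 0.509, -0.482, 0.551]
ft_force: [-0.5, 0.2, -0.3]
grip_width: 0.0869
t 8.48 shift cm [ 1.29 -0.17 -0.25] turn 0.001 yaw 7.25 q6 -0.53 grasp at [ 0.488  -0.1544  0.056 ] F [-0.5  0.2 -0.3] w 0.0869
```

```bash
python3 -m inch '[[[0.8,-0.2,-0.2,0,1],[0.5,0,0,0,1],[0,0,0,0,1],[0,0,0,0,0.5],[0,0,0,0,0.5],[0,0,0,0,0.5],[0,0,0,0,0.5]]]' 25; python3 - <<'E'
from h import *
to(.4862,-.153,.043,7.2)
E
```

```text
time: 9.07
position: [0.4837, -0.1538, 0.034]
tool_rot: [0.45, 0.512, -0.483, 0.55]
ft_force: [-0.2, -0.2, 0.3]
grip_width: 0.068
t 9.07 shift cm [-0.1   0.26  0.02] turn 0.003 yaw 7.36 q6 -0.52 grasp at [ 0.4836 -0.1532  0.042 ] F [-0.2 -0.2  0.3] w 0.068
```

```bash
python3 -m inch '[[[0,0,0,0,0.4],[0,0,0,0,0.4],[0,0,0,0,0.4],[-1,0,0,0,0.4],[-2,0,0,0,0.4],[-3,0,0,0,0.4],[-3,0,0,0,0.4],[-2,0,0,0,0.4]]]' 25; python3 - <<'E'
from h import *
to(.4862,-.153,.043,7.2)
E
```

```text
time: 9.73
position: [0.4799, -0.1441, 0.1439]
tool_rot: [0.45, 0.516, -0.484, 0.545]
ft_force: [1.3, -0.7, -0.9]
grip_width: 0.0645
t 9.73 shift cm [10.93  0.59  0.33] turn 0.002 yaw 7.29 q6 -0.55 grasp at [ 0.48   -0.1435  0.1519] F [ 1.3 -0.7 -0.9] w 0.0645
```

```bash
python3 -m inch '[[[-2,0,-2,0,0.4],[-2,0,-3.5,0,0.4],[-2,0.2,-3.5,0,0.4],[-2,0.2,-3.5,0,0.4],[-2,0.2,-3.5,0,0.4],[-1.5,0.2,-3.5,0,0.4],[-1,0.2,-2.5,0,0.4],[0,0,0,0,0.4]]]' 25; python3 - <<'E'
from h import *
i=camera_info("wrist"); np.save("wi2.npy",i,allow_pickle=True)
to(.496,.2,.055,7)
w=camera("wrist"); np.save("w2.npy",w)
q=proj(i,[.496,.2,.04])[0]; print(q)
u,v=np.clip(q.astype(int),[80,60],[480,360]); print(u,v)
save("w2c.png",cv2.resize(w[v-60:v+60,u-80:u+80],(800,600),interpolation=cv2.INTER_CUBIC))
E
```

```text
time: 10.4
position: [0.4643, 0.0909, 0.2695]
tool_rot: [0.457, 0.508, -0.481, 0.549]
ft_force: [1.0, 0.1, -0.7]
grip_width: 0.0642
t 10.40 shift cm [ 21.57   4.17 -11.85] turn -0.002 yaw 6.89 q6 -0.09 grasp at [0.4641 0.0914 0.2775] F [ 1.   0.1 -0.7] w 0.0642
[317.47222184  85.50527036]
317 85
```

View pics/w2c.png

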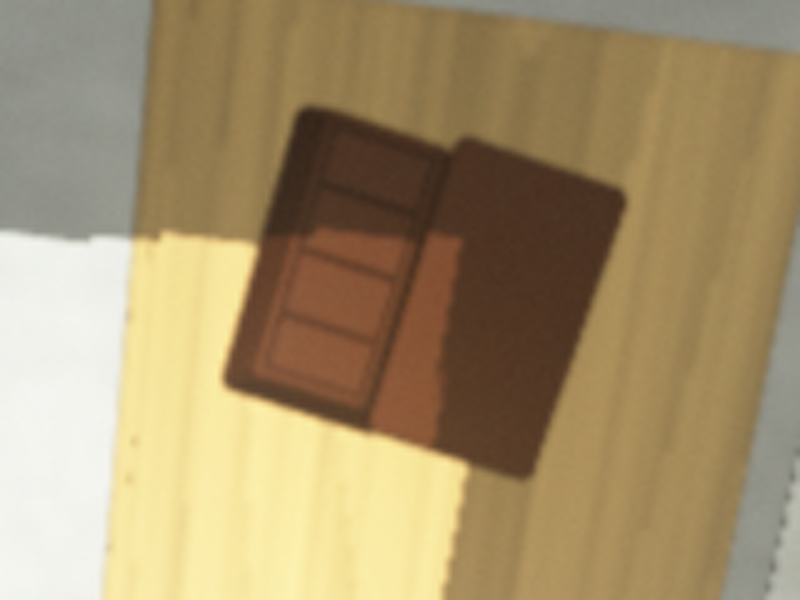

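The base pair is seen clearly. Base_b (plain) has corners at about (455,136), (628,192), (530,480) and (369,431). Base_a's outer foot edge runs from (300,105) to (223,385).

```bash
python3 - <<'E'
from h import *
i=np.load("wi2.npy",allow_pickle=True).item()
c=lambda p:[(237+(u+.5)/5-.5,25+(v+.5)/5-.5) for u,v in p]
P=quad(i,c([(455,136),(628,192),(530,480),(369,431)]),.040)
E=np.array([ray(i,*q,.014) for q in c([(300,105),(223,385)])]); print(E.round(4),np.linalg.norm(E[0]-E[1]),np.degrees(np.arctan2(*(E[0]-E[1])[[1,0]])))
C=quad(i,c([(325,128),(437,160),(362,400),(258,368)]),.040)
quad(i,c([(452,150),(628,192),(530,480),(369,431)]),.040)
# checks in the fixed cameras
for n in("scene","side"):
    print(n)
a=np.load("scene0.npy");b=np.load("side0.npy")
ic=camera_info("scene");id_=camera_info("side")
cs=lambda p:[(185+u/4,215+v/4) for u,v in p]   # crop A: 100x75 ->400x300
cd=lambda p:[(225+u/(400/75),235+(v-300)/(293/55)) for u,v in p]
quad(ic,cs([(114,124),(187,77),(225,106),(156,155)]),.040)
quad(id_,cd([(165,370),(243,383),(226,480),(140,470)]),.040)
E
```

```text
centre [0.5168 0.2006 0.04  ] edges mm [np.float64(40.8), np.float64(64.4), np.float64(39.8), np.float64(64.3)] dirs [np.float64(-9.1), np.float64(-99.5), np.float64(170.9), np.float64(81.4)]
[[0.4679 0.2424 0.014 ]
 [0.4574 0.1788 0.014 ]] 0.06453760921466238 80.64286403033583
centre [0.4814 0.2062 0.04  ] edges mm [np.float64(25.8), np.float64(52.6), np.float64(25.1), np.float64(51.8)] dirs [np.float64(-7.4), np.float64(-100.0), np.float64(170.8), np.float64(80.7)]
centre [0.5167 0.1999 0.04  ] edges mm [np.float64(40.6), np.float64(64.4), np.float64(39.8), np.float64(61.5)] dirs [np.float64(-5.1), np.float64(-99.5), np.float64(170.9), np.float64(81.1)]
scene
side
centre [0.5125 0.1991 0.04  ] edges mm [np.float64(63.1), np.float64(39.5), np.float64(61.4), np.float64(41.8)] dirs [np.float64(-100.1), np.float64(169.8), np.float64(82.0), np.float64(-7.8)]
centre [0.5148 0.2014 0.04  ] edges mm [np.float64(37.9), np.float64(61.7), np.float64(39.8), np.float64(64.4)] dirs [np.float64(167.4), np.float64(82.6), np.float64(-8.5), np.float64(-99.2)]
```

```bash
python3 -m inch '[[[0,0,0,0.1,0.4],[0,0,0,0.1,0.4],[0,0,0,0.08,0.4],[0,0,0,0,0.4]]]' 25; python3 - <<'E'
from h import *
to(.5009,.2213,.12,-9.2)
E
```

```text
time: 10.78
position: [0.4622, 0.0878, 0.2687]
tool_rot: [-0.53, -0.433, 0.551, -0.478]
ft_force: [-0.2, -0.3, -1.0]
grip_width: 0.0644
t 10.78 shift cm [ 14.81   1.12 -14.72] turn -0.009 yaw -9.72 q6 0.2 grasp at [0.4621 0.0883 0.2767] F [-0.2 -0.3 -1. ] w 0.0644
```

```bash
python3 -m inch '[[[1,0.1,-1.8,-0.009,0.4],[2,0.1,-2,0,0.4],[2,0.1,-2,0,0.4],[2.2,0.1,-2.2,0,0.4],[2.2,0.1,-2.2,0,0.4],[2.2,0.1,-2,0,0.4],[0,0,0,0,0.4],[0,0,0,0,0.4]]]' 25; python3 - <<'E'
from h import *
to(.5009,.2213,.12,-9.2)
to(.5009,.2213,.068,-9.2)
E
```

```text
time: 11.45
position: [0.4935, 0.1938, 0.1392]
tool_rot: [-0.525, -0.436, 0.548, -0.483]
ft_force: [0.1, -0.3, -0.3]
grip_width: 0.0644
t 11.45 shift cm [ 2.53  0.25 -2.96] turn 0.007 yaw -8.83 q6 0.43 grasp at [0.4933 0.1944 0.1472] F [ 0.1 -0.3 -0.3] w 0.0644
t 11.45 shift cm [ 7.71  0.1  -3.31] turn 0.007 yaw -8.83 q6 0.43 grasp at [0.4933 0.1944 0.1472] F [ 0.1 -0.3 -0.3] w 0.0644
```

```bash
python3 -m inch '[[[0,0.15,-1.5,0.007,0.4],[1,0.1,-1.7,0,0.4],[1.5,0,0,0,0.4],[1.5,0,0,0,0.4],[1,0,0,0,0.4],[0,0,0,0,0.4],[0,0,0,0,0.4]]]' 25; python3 - <<'E'
from h import *
to(.5009,.2213,.066,-9.2)
E
```

```text
time: 12.03
position: [0.5057, 0.2143, 0.091]
tool_rot: [-0.528, -0.432, 0.549, -0.483]
ft_force: [-0.8, -0.8, 0.2]
grip_width: 0.0646
t 12.03 shift cm [ 3.23 -0.67 -0.78] turn -0.0 yaw -9.22 q6 0.48 grasp at [0.5055 0.2149 0.0989] F [-0.8 -0.8  0.2] w 0.0646
```

```bash
python3 -m inch '[[[0,-0.65,-0.8,0,0.4],[1,0,0,0,0.4],[1,0,0,0,0.4],[0.8,0,0,0,0.4],[0,0,0,0,0.4],[0,0,0,0,0.4]]]' 25; python3 - <<'E'
from h import *
to(.5009,.2213,.066,-9.2)
E
```

```text
time: 12.53
position: [0.5025, 0.2211, 0.0627]
tool_rot: [-0.53, -0.431, 0.548, -0.483]
ft_force: [-0.5, -0.1, -0.1]
grip_width: 0.0642
t 12.53 shift cm [ 0.47 -0.15  0.03] turn -0.001 yaw -9.26 q6 0.51 grasp at [0.5023 0.2217 0.0707] F [-0.5 -0.1 -0.1] w 0.0642
```

```bash
python3 -m inch '[[[0.5,-0.15,0,0,0.4],[0.2,0,0,0,0.4],[0,0,0,0,0.4]]]' 25;python3 -m inch '[[[0.2,0,0,0,0.4],[0,0,0,0,0.4],[0,0,0,0,0.4]]]';  python3 - <<'E'
from h import *
to(.5009,.2213,.060,-9.2)
E
```

```text
time: 12.78
position: [0.501, 0.2208, 0.0547]
tool_rot: [-0.529, -0.432, 0.548, -0.483]
ft_force: [-0.7, 0.6, -0.5]
grip_width: 0.0646
time: 13.03
position: [0.5013, 0.2208, 0.0533]
tool_rot: [-0.53, -0.431, 0.548, -0.483]
ft_force: [0.5, 0.0, -0.7]
grip_width: 0.0643
t 13.03 shift cm [ 0.12 -0.02  0.  ] turn -0.001 yaw -9.24 q6 0.51 grasp at [0.501  0.2214 0.0612] F [ 0.5  0.  -0.7] w 0.0643
```

```bash
python3 -m inch '[[[0.15,0,0,0,0.4],[0,0,0,0,0.4],[0,0,0,0,0.4]]]' 25;python3 -m inch '[[[0.15,0,0,0,0.4],[0,0,0,0,0.4],[0,0,0,0,0.4]]]';  python3 - <<'E'
from h import *
to(.5009,.2213,.060,-9.2)
E
```

```text
time: 13.28
position: [0.5018, 0.221, 0.0536]
tool_rot: [-0.53, -0.431, 0.547, -0.483]
ft_force: [-0.2, 0.5, -1.7]
grip_width: 0.0645
time: 13.53
position: [0.502, 0.221, 0.0533]
tool_rot: [-0.53, -0.431, 0.547, -0.484]
ft_force: [-0.3, -0.1, -0.4]
grip_width: 0.0644
t 13.53 shift cm [ 0.12 -0.09  0.04] turn -0.001 yaw -9.27 q6 0.51 grasp at [0.5018 0.2216 0.0612] F [-0.3 -0.1 -0.4] w 0.0644
```

```bash
python3 -m inch '[[[0.25,0,0,0,0.4],[0.1,0,0,0,0.4]]]' 25;python3 -m inch '[[[0.25,0,0,0,0.4],[0.1,0,0,0,0.4]]]';  python3 - <<'E'
from h import *
to(.5009,.2213,.060,-9.2)
E
```

```text
time: 13.7
position: [0.5022, 0.221, 0.052]
tool_rot: [-0.531, -0.431, 0.547, -0.484]
ft_force: [-3.0, -0.4, 9.2]
grip_width: 0.0644
time: 13.87
position: [0.5022, 0.2209, 0.0512]
tool_rot: [-0.531, -0.431, 0.547, -0.484]
ft_force: [-1.0, -0.3, 5.9]
grip_width: 0.065
t 13.87 shift cm [-0.08 -0.1   0.04] turn -0.002 yaw -9.29 q6 0.51 grasp at [0.502  0.2215 0.0592] F [-1.  -0.3  5.9] w 0.065
```

```bash
python3 -m inch '[[[0,0,0,0,0.9],[0,0,0,0,1],[0,0,0,0,1],[0,0,0,0,1],[-1,0,0,0,1],[-2,0,0,0,1],[-3,0,0,0,1],[-3,0,0,0,1]]]' 25;python3 -m inch '[[[-3,0,2,0,1],[-3,0,3.5,-0.06,1],[-3,0,3.5,-0.06,1],[-2,0,3.5,-0.06,1],[0,0,0,-0.06,1],[0,0,0,0,1],[0,0,0,0,1]]]';  python3 - <<'E'
from h import *
i=camera_info("wrist"); np.save("wi3.npy",i,allow_pickle=True)
to(.485,-.0855,.12,5.5)
w=camera("wrist"); np.save("w3.npy",w)
q=proj(i,[.498,.2033,.05])[0]; print(q)
u,v=np.clip(q.astype(int),[80,60],[480,360]); print(u,v)
save("w3c.png",cv2.resize(w[v-60:v+60,u-80:u+80],(800,600),interpolation=cv2.INTER_CUBIC))
E
```

```text
time: 14.53
position: [0.4954, 0.2258, 0.1371]
tool_rot: [-0.526, -0.433, 0.552, -0.481]
ft_force: [-0.4, -0.4, 0.4]
grip_width: 0.0869
time: 15.12
position: [0.4834, 0.1134, 0.2649]
tool_rot: [0.466, 0.494, -0.488, 0.548]
ft_force: [0.6, 0.1, -0.5]
grip_width: 0.0871
t 15.12 shift cm [16.72 -2.03 18.65] turn -0.006 yaw 5.14 q6 0.0 grasp at [0.4831 0.114  0.2729] F [ 0.6  0.1 -0.5] w 0.0871
[296.02172796  97.869844  ]
296 97
```

View pics/w3c.png

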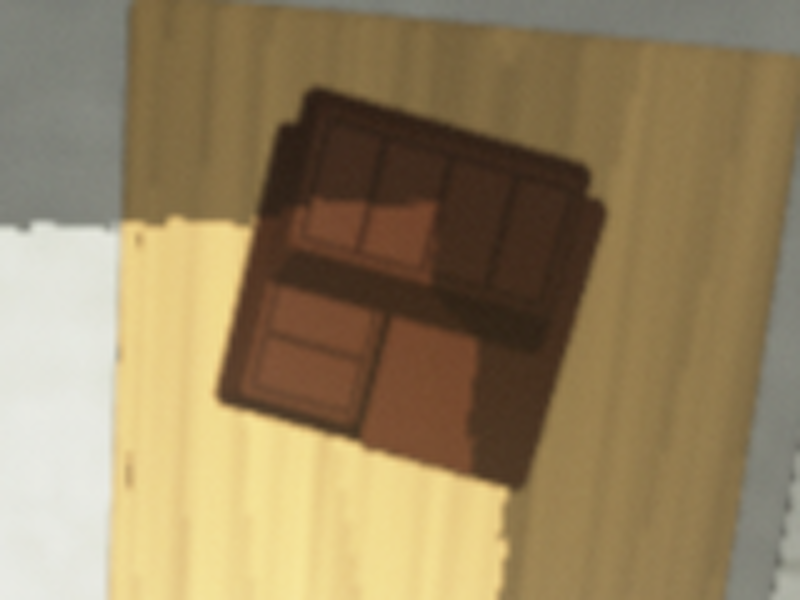

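Ingot a lies flat across the pair, towards its +y side. Its foot edges run (315,90)–(588,168) at the back and (276,282)–(541,352) at the front, and the base pair has not visibly moved.

```bash
python3 - <<'E'
from h import *
i=np.load("wi3.npy",allow_pickle=True).item()
c=lambda p:[(216+(u+.5)/5-.5,37+(v+.5)/5-.5) for u,v in p]
A=quad(i,c([(312,88),(590,166),(541,353),(274,283)]),.040)
A2=quad(i,c([(322,116),(568,184),(543,305),(288,244)]),.066)
E=np.array([ray(i,*q,.040) for q in c([(606,206),(519,488),(360,440)])]);print(E.round(4))
F=np.array([ray(i,*q,.014) for q in c([(218,400)])]);print("a foot corner",F.round(4))
h=np.radians(-9.2);ex=np.array([np.cos(h),np.sin(h)]);ey=np.array([-ex[1],ex[0]])
# base_b front edge mid & direction -> centre
BR=E[1][:2]; bc=BR-ex*.021+ey*.033; mid=bc-ex*.01775
ac=(A.mean(0)+A2.mean(0))[:2]/2
print("bc",bc,"mid",mid,"a rel (along len,across)",[(ac-m)@e*1000 for m in(mid,np.array([.498,.2033])) for e in(ex,ey)])
for q in (0.0365,0.037):print("b target",ac-ey*q)
E
```

```text
centre [0.5031 0.2213 0.04  ] edges mm [np.float64(63.4), np.float64(40.3), np.float64(62.8), np.float64(40.6)] dirs [np.float64(-8.9), np.float64(-98.0), np.float64(171.4), np.float64(82.8)]
centre [0.501  0.2213 0.066 ] edges mm [np.float64(52.3), np.float64(23.9), np.float64(55.0), np.float64(25.2)] dirs [np.float64(-8.7), np.float64(-94.9), np.float64(172.7), np.float64(78.8)]
[[0.5419 0.2287 0.04  ]
 [0.5303 0.1662 0.04  ]
 [0.492  0.1737 0.04  ]]
a foot corner [[0.4576 0.179  0.014 ]]
bc [0.51489469 0.20213477] mid [0.49737302 0.20497267] a rel (along len,across) [np.float64(2.0105969969919832), np.float64(16.866907018640216), np.float64(1.1242576298145655), np.float64(18.4178136113782)]
b target [0.49621879 0.18527067]
b target [0.49613885 0.1847771 ]
```

```bash
python3 -m inch '[[[1.5,-0.3,2.5,-0.006,1],[2,-0.3,2.8,0,1],[2,-0.3,2.8,0,1],[2,-0.3,2.8,0,1],[2,-0.3,2.8,0,1],[2,-0.3,2,0,1],[0,0,0,0,1],[0,0,0,0,1]]]'; python3 - <<'E'
from h import *
to(.4853,-.0855,.12,5.6)
to(.4853,-.0855,.043,5.6)
E
```

```text
time: 15.83
position: [0.4845, -0.0491, 0.152]
tool_rot: [0.463, 0.501, -0.484, 0.548]
ft_force: [-0.4, 0.4, 0.2]
grip_width: 0.0866
t 15.83 shift cm [ 4.24 -0.36  3.4 ] turn 0.004 yaw 5.85 q6 -0.34 grasp at [ 0.4843 -0.0486  0.16  ] F [-0.4  0.4  0.2] w 0.0866
t 15.83 shift cm [11.92 -0.54  2.86] turn 0.004 yaw 5.85 q6 -0.34 grasp at [ 0.4843 -0.0486  0.16  ] F [-0.4  0.4  0.2] w 0.0866
```

```bash
python3 -m inch '[[[1,-0.3,2,0.004,1],[2,-0.2,1,0,1],[2,0,0,0,1],[2,0,0,0,1],[1.5,0,0,0,1],[0,0,0,0,1],[0,0,0,0,1]]]'; python3 - <<'E'
from h import *
to(.4853,-.0855,.043,5.6)
E
```

```text
time: 16.42
position: [0.4889, -0.0768, 0.0678]
tool_rot: [0.464, 0.501, -0.482, 0.549]
ft_force: [-1.0, -0.4, 0.0]
grip_width: 0.0871
t 16.42 shift cm [ 3.32 -0.51  0.66] turn 0.008 yaw 6.04 q6 -0.38 grasp at [ 0.4886 -0.0762  0.0758] F [-1.  -0.4  0. ] w 0.0871
```

```bash
python3 -m inch '[[[0,-0.5,0.8,0.007,1],[1,0,0,0,1],[1,0,0,0,1],[0.4,0,0,0,1],[0,0,0,0,1],[0,0,0,0,1]]]'; python3 - <<'E'
from h import *
to(.4853,-.0855,.043,5.6)
E
```

```text
time: 16.92
position: [0.4878, -0.0859, 0.0458]
tool_rot: [0.466, 0.498, -0.482, 0.55]
ft_force: [-0.2, 0.2, 0.8]
grip_width: 0.0871
t 16.92 shift cm [ 1.07 -0.25 -0.08] turn 0.003 yaw 5.8 q6 -0.38 grasp at [ 0.4875 -0.0853  0.0538] F [-0.2  0.2  0.8] w 0.0871
```

```bash
python3 -m inch '[[[0.8,-0.25,0,0.003,1],[0.3,0,0,0,1],[0,0,0,0,1],[0,0,0,0,0.5],[0,0,0,0,0.5],[0,0,0,0,0.4],[0,0,0,0,0.4],[0,0,0,0,0.4]]]' 25; python3 -m inch '[[[0,0,0,0,0.4],[0,0,0,0,0.4]]]'; python3 - <<'E'
from h import *
to(.4853,-.0855,.043,5.6)
E
```

```text
time: 17.58
position: [0.4833, -0.087, 0.0349]
tool_rot: [0.466, 0.498, -0.484, 0.548]
ft_force: [0.0, 0.7, 3.9]
grip_width: 0.0644
time: 17.75
position: [0.4833, -0.087, 0.0349]
tool_rot: [0.466, 0.498, -0.484, 0.548]
ft_force: [-0.8, -1.0, 2.6]
grip_width: 0.0648
t 17.75 shift cm [-0.01  0.23 -0.07] turn -0.0 yaw 5.59 q6 -0.37 grasp at [ 0.4831 -0.0865  0.0429] F [-0.8 -1.   2.6] w 0.0648
```

```bash
python3 -m inch '[[[-1,0,0,0,0.4],[-2,0,0,0,0.4],[-3,0,0,0,0.4],[-3,0,0,0,0.4],[-2,0,0,0.09,0.4],[0,0,0,0.09,0.4],[0,0,0,0.078,0.4],[0,0,0,0,0.4]]]' 25; python3 - <<'E'
from h import *
to(.496,.1843,.13,-9.2)
E
```

```text
time: 18.42
position: [0.4814, -0.0791, 0.1526]
tool_rot: [-0.537, -0.427, 0.545, -0.482]
ft_force: [-0.2, 0.0, -0.9]
grip_width: 0.0643
t 18.42 shift cm [  1.38  -3.19 -26.27] turn -0.012 yaw -9.86 q6 -0.14 grasp at [ 0.4811 -0.0785  0.1606] F [-0.2  0.  -0.9] w 0.0643
```

```bash
python3 -m inch '[[[0,-0.4,-2.5,-0.012,0.4],[0,-0.5,-3.5,0,0.4],[0,-0.5,-3.8,0,0.4],[0,-0.5,-3.8,0,0.4],[0,-0.5,-3.8,0,0.4],[0,-0.4,-3.5,0,0.4],[0,-0.4,-2.5,0,0.4],[0,0,0,0,0.4]]]' 25; python3 - <<'E'
from h import *
to(.496,.1843,.10,-9.2)
E
```

```text
time: 19.08
position: [0.4915, 0.1638, 0.1381]
tool_rot: [-0.534, -0.431, 0.538, -0.49]
ft_force: [-0.5, -0.1, -0.5]
grip_width: 0.0643
t 19.08 shift cm [ 4.48 -0.09 -2.32] turn 0.01 yaw -8.64 q6 0.38 grasp at [0.4911 0.1643 0.146 ] F [-0.5 -0.1 -0.5] w 0.0643
```

```bash
python3 -m inch '[[[0,-0.1,-1.3,0.01,0.4],[1,0,-1.2,0,0.4],[1.5,0,0,0,0.4],[1.5,0,0,0,0.4],[0.3,0,0,0,0.4],[0,0,0,0,0.4],[0,0,0,0,0.4]]]' 25; python3 - <<'E'
from h import *
to(.496,.1843,.085,-9.2)
print(R.from_quat(robot.get_obs()["tool_rot"]).as_matrix().round(3))
E
```

```text
time: 19.67
position: [0.4963, 0.1877, 0.0896]
tool_rot: [-0.533, -0.432, 0.538, -0.49]
ft_force: [-0.4, 1.6, -0.7]
grip_width: 0.0643
t 19.67 shift cm [ 1.28 -0.01  0.31] turn 0.014 yaw -8.41 q6 0.43 grasp at [0.496  0.1882 0.0976] F [-0.4  1.6 -0.7] w 0.0643
[[ 0.049  0.988 -0.149]
 [-0.068 -0.146 -0.987]
 [-0.997  0.058  0.06 ]]
```

```bash
python3 -m inch '[[[0.5,0,0.35,0.014,0.4],[0.5,0,0,0,0.4],[0,0,0,0,0.4],[0,0,0,0,0.4]]]' 25; python3 - <<'E'
from h import *
to(.496,.1843,.075,-9.2)
E
```

```text
time: 20.0
position: [0.4974, 0.182, 0.0803]
tool_rot: [-0.537, -0.427, 0.541, -0.486]
ft_force: [0.1, -1.2, -1.7]
grip_width: 0.0644
t 20.00 shift cm [ 1.3  -0.21 -0.23] turn -0.003 yaw -9.36 q6 0.44 grasp at [0.497  0.1825 0.0882] F [ 0.1 -1.2 -1.7] w 0.0644
```

```bash
python3 -m inch '[[[0.5,-0.2,-0.2,0,0.4],[0.6,0,0,0,0.4],[0.3,0,0,0,0.4],[0,0,0,0,0.4],[0,0,0,0,0.4]]]' 25; python3 - <<'E'
from h import *
to(.496,.1843,.0609,-9.2)
E
```

```text
time: 20.42
position: [0.497, 0.1835, 0.0654]
tool_rot: [-0.538, -0.426, 0.54, -0.487]
ft_force: [-0.0, -0.7, -1.8]
grip_width: 0.0642
t 20.42 shift cm [ 1.23 -0.14 -0.09] turn -0.003 yaw -9.37 q6 0.46 grasp at [0.4966 0.184  0.0733] F [-0.  -0.7 -1.8] w 0.0642
```

```bash
python3 -m inch '[[[0.4,-0.15,-0.05,0,0.4],[0.4,0,0,0,0.4],[0,0,0,0,0.4],[0,0,0,0,0.4]]]' 25; python3 -m inch '[[[0.3,0,0,0,0.4],[0,0,0,0,0.4]]]'; python3 - <<'E'
from h import *
to(.496,.1843,.0609,-9.2)
E
```

```text
time: 20.75
position: [0.4959, 0.1839, 0.0564]
tool_rot: [-0.538, -0.427, 0.54, -0.487]
ft_force: [-1.3, -0.3, -0.5]
grip_width: 0.064
time: 20.92
position: [0.4965, 0.1839, 0.0536]
tool_rot: [-0.538, -0.426, 0.54, -0.487]
ft_force: [0.3, -0.2, -0.1]
grip_width: 0.0646
t 20.92 shift cm [ 0.07 -0.01  0.01] turn -0.003 yaw -9.35 q6 0.46 grasp at [0.4961 0.1844 0.0616] F [ 0.3 -0.2 -0.1] w 0.0646
```

```bash
python3 -m inch '[[[0.25,0,0,0,0.4],[0.1,0,0,0,0.4]]]' 25; python3 -m inch '[[[0.2,0,0,0,0.4],[0.1,0,0,0,0.4]]]'; python3 - <<'E'
from h import *
to(.496,.1843,.0609,-9.2)
E
```

```text
time: 21.08
position: [0.4971, 0.1838, 0.0525]
tool_rot: [-0.539, -0.426, 0.54, -0.487]
ft_force: [-1.9, -0.3, 8.9]
grip_width: 0.0641
time: 21.25
position: [0.497, 0.1838, 0.0527]
tool_rot: [-0.539, -0.426, 0.539, -0.487]
ft_force: [-2.0, 0.5, 5.5]
grip_width: 0.0646
t 21.25 shift cm [-0.03 -0.05  0.02] turn -0.003 yaw -9.38 q6 0.46 grasp at [0.4965 0.1844 0.0606] F [-2.   0.5  5.5] w 0.0646
```

```bash
python3 -m inch '[[[0,0,0,0,0.9],[0,0,0,0,1],[0,0,0,0,1],[0,0,0,0,1],[-1,0,0,0,1],[-2,0,0,0,1],[-3,0,0,0,1],[-3,0,0,0,1]]]' 25;python3 -m inch '[[[-3,0,1.5,0,1],[-3,0,3,0,1],[-3,0,3,0,1],[-2,0,1.5,0,1],[0,0,0,0,1],[0,0,0,0,1],[0,0,0,0,1]]]';  python3 - <<'E'
from h import *
i=camera_info("wrist"); np.save("wi4.npy",i,allow_pickle=True)
to(.485,-.0855,.12,-9.2)
w=camera("wrist"); np.save("w4.npy",w); np.save("s4.npy",camera("scene")); np.save("d4.npy",camera("side"))
q=proj(i,[.498,.2033,.05])[0]; print(q)
u,v=np.clip(q.astype(int),[80,60],[480,360]); print(u,v)
save("w4c.png",cv2.resize(w[v-60:v+60,u-80:u+80],(800,600),interpolation=cv2.INTER_CUBIC))
E
```

```text
time: 21.92
position: [0.4882, 0.1887, 0.1402]
tool_rot: [-0.534, -0.428, 0.544, -0.485]
ft_force: [0.1, -0.9, -0.2]
grip_width: 0.0873
time: 22.5
position: [0.4702, 0.1079, 0.2678]
tool_rot: [-0.539, -0.426, 0.539, -0.489]
ft_force: [0.5, -0.2, -0.8]
grip_width: 0.0865
t 22.50 shift cm [16.92  3.56 17.95] turn -0.001 yaw -9.24 q6 0.24 grasp at [0.4697 0.1084 0.2758] F [ 0.5 -0.2 -0.8] w 0.0865
[278.87942118  91.97564213]
278 91
```

View pics/w4c.png

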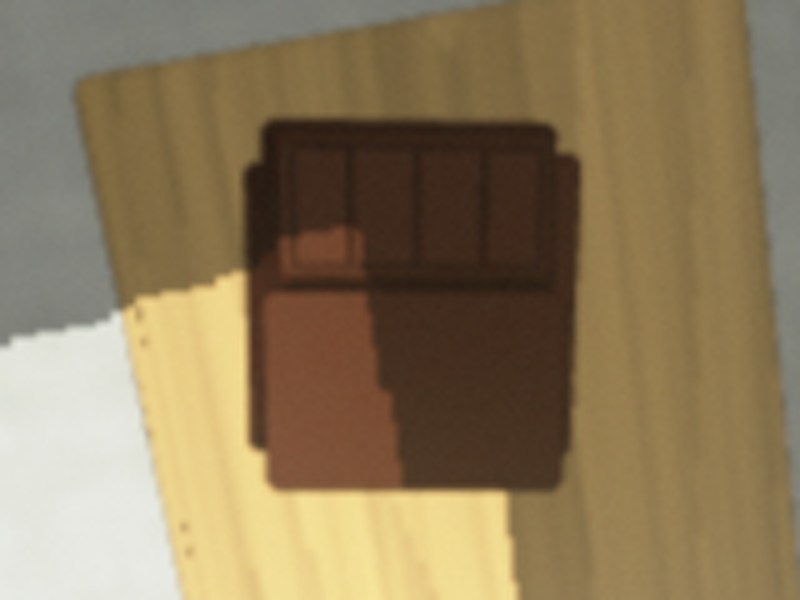

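The second layer lies square and even. Plain b has corners (265,291), (565,290), (561,490) and (267,490). Ribbed a is behind it, with a thin dark gap at rows 278–291.

```bash
python3 - <<'E'
from h import *
i=np.load("wi4.npy",allow_pickle=True).item()
c=lambda p:[(198+(u+.5)/5-.5,31+(v+.5)/5-.5) for u,v in p]
h=np.radians(-9.2);ex=np.array([np.cos(h),np.sin(h)]);ey=np.array([-ex[1],ex[0]]);m=np.array([.498,.2033])
B=quad(i,c([(263,290),(566,289),(562,491),(266,491)]),.066); b=B.mean(0)[:2]
back=np.array([ray(i,*q,.040) for q in c([(263,121),(557,123)])])[:,:2]; f=np.array([ray(i,*q,.066) for q in c([(277,279),(556,279)])])[:,:2]
print("a across from back foot",((back-m)@ey-.021)*1000,"from top front edge",((f-m)@ey+.014)*1000,"along",((back.mean(0)-m)@ex)*1000)
print("b",(b-m)@ex*1000,(b-m)@ey*1000)
E=np.array([ray(i,*q,.014) for q in c([(250,448)])]+[ray(i,*q,.040) for q in c([(568,453),(580,157)])]);print(E.round(4))
# mosaic of crops from fixed cameras
s=np.load("s4.npy");d=np.load("d4.npy");im=np.zeros((600,800,3),np.uint8)
im[:300,:400]=cv2.resize(s[215:290,185:285],(400,300),interpolation=cv2.INTER_CUBIC);im[:300,400:]=cv2.resize(d[230:290,220:300],(400,300),interpolation=cv2.INTER_CUBIC)
im[300:,:400]=cv2.resize(s,(400,300));im[300:,400:]=cv2.resize(d,(400,300));save("f4.png",im)
E
```

```text
centre [0.4959 0.1851 0.066 ] edges mm [np.float64(64.3), np.float64(41.6), np.float64(65.1), np.float64(40.9)] dirs [np.float64(-8.8), np.float64(-98.8), np.float64(170.6), np.float64(80.0)]
a across from back foot [17.75873055 18.0239264 ] from top front edge [18.3113223  18.57775671] along 1.7078737017584928
b 0.8732306976669806 -18.270104822577938
[[0.4567 0.179  0.014 ]
 [0.5312 0.1661 0.04  ]
 [0.5422 0.2287 0.04  ]]
```

View pics/f4.png

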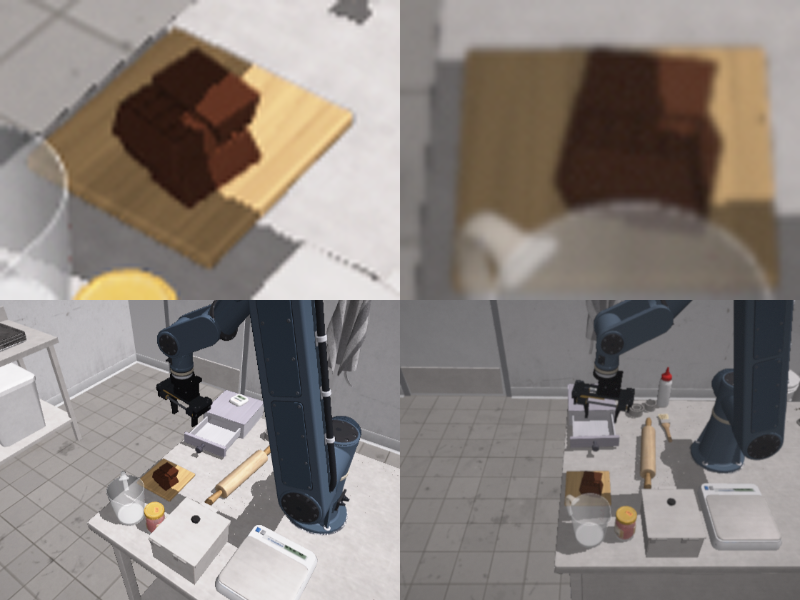

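Both fixed views show the finished second layer (crop centres about (200,110) and (640,130)), the drawer out, and the jar and jug standing. The measured separation is about 36.5 mm, so I hand in.

```bash
python3 -c "
from h import *
print(robot.hand_in())"
```

```text
the job is handed in; nothing more can be done
None
```

I pulled the drawer out to its stop and laid both ingots crosswise on the bottom pair. Ingot a went down first, on the +y side, and ingot b was lowered beside it. I handed in at about 22.7 s of the 67 s allowed; no verdict is reported.

**Last checks, from the wrist camera:**

| Check | Measured | Allowed |
|---|---|---|
| Distance between middles | about 36.5 mm | 35 to 40 mm |
| Pair centring, along and across | about 1.5 mm or less | about 9 mm |
| Ends even | about 1 mm | 7 mm |
| Crosswise heading | within about 0.5° | 0.14 rad (8°) |

- **Drawer:** at the end of the pull the knob read 153 mm from where it started, against a 150 mm stop. Most of the difference should be slip in the grip. In the final pictures the drawer is still out.
- **Bottom pair and bystanders:** the visible corners of the bottom pair stayed within about 1–2 mm between the last two looks, and the jar and jug are standing.
- **Not fully clean:** pulling against the stop read 45 N at the wrist (limit 120 N) and left the tool tilted about 4°. That tilt stayed for the rest of the job. I judged the ingots level by eye and from the contact heights, with no direct angle measurement. A thin gap of about 1.5–2 mm remains between the two flanks.

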